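Clear a kiln shelf and line it up over its posts

ROBOT

A 7-joint arm with a two-finger parallel gripper is mounted at the origin on a cart in front of the work surface, level with it; the furniture and walls round the work are solid. World frame = base frame: x ahead of the robot, y to its left, z up, the work surface at z = 0. Lengths are in m, angles in degrees, forces in N, time in s.
With the tool pointing down it reaches from about 0.425 to 0.875 m from the base axis. Payload 4.7 kg.
Tool frame: the origin (TCP) lies on the centre line of the jaws, within the pads' length; the fingertips stand 19 mm ahead of it and the grasp point (between the pads) is the TCP; z points along the fingers, y is the line along which they close (so a half turn about z gives the same grasp; the last joint's range is limited). The gripper opens to 87 mm and grips with 3 to 60 N. Pads are 19 mm wide; open, the fingers measure 117 mm over their backs; the gripper's body (75 mm by 190 mm) begins 51 mm behind the grasp point.
Start: joints at [-71.614, 18.392, -4.016, 83.108, 1.295, 78.541, -3.26], TCP at [0.196, 0.62, 0.242] pointing down, gripper open.
Joint ranges: [-163.93, 163.93], [-17.29, 119.83], [-79.2, 71.16], [3.27, 140.29], [-89.18, 269.18], [5.43, 117.66], [-154.24, 154.24]. Speed limits (degrees/s): [147.25, 147.25, 180, 180, 180, 180, 180].

INTERFACE

Orientations are given as [roll, pitch, yaw] about the fixed x, y, z axes, in that order (R = Rz(yaw) Ry(pitch) Rx(roll)).
In Python, from cell import env, imaging gives the robot as it stands.
- The arm moves only by the shell command python3 -m crank 'ROWS' [OPENING] [FORCE]. ROWS is JSON, a list of rows, each an object of numbers: "x", "y", "z": the shift along the tool's x, y, z in m; "turn": the turn about the tool's z in rad. In form: [{"x": .., "y": .., "z": .., "turn": ..}, ...]. A call has 1 to 12 rows; each row is the pose to reach, as a shift and turn from the pose commanded when the call began, along the tool's axes at that moment; what a row does not reach only later rows make up. A row lasts 1/8 s, in which the tool goes at most 62.5 mm and 10.7 degrees, less where a joint would pass 70% of its speed; a pose out of reach is approached as far as the arm can. A call with a gripper value outside its range is refused whole. OPENING is the finger opening in m, from 0 to 0.087, set as the call begins (- or left out, the last holds). The fingers move at their own pace and stop on an object; FORCE is the grip in N (left out, the last holds). Time passes only in rows, so rows that repeat a pose let the fingers close. It gives the time, the measured TCP pose, the force, the opening and the grip force at its end, in the units of the state.
- env.get_obs(): the state, without advancing time (a new reading comes with each control period).
- imaging.read_camera(name): name is "side" or "top" or "wrist"; returns the picture (384x512x3 uint8, red, green, blue); there is no depth.
- imaging.get_calibration(name): a dict with "camera_matrix" (3x3 intrinsics, pixels), "k1" (the pictures are not rectified: a ray, as slopes to the right and down, at radius r is drawn at 1 + k1 r^2 times it, then the intrinsics apply), "position" and "attitude" of the camera in the world. Camera axes: x right, y up, looking along -z (the intrinsics and any distortion apply to the point x, -y, -z); pixel columns grow to the right and rows downward; lengths in m; the calibration is good to about 2 mm. A picture is of the moment at which its call begins: read the wrist's pose just before it. get_calibration takes no time and is no camera call; for the wrist camera it gives the pose at the moment of the call.
- env.sign_off(): hands the job in; it is judged then, once.
The state is a dict: "time_s": time; "qpos": joint angles; "joint_velocities": joint speeds; "effort": joint torques, N m; "tool_pos": TCP position; "tool_rot": TCP orientation; "force": force on the tool from outside, world axes, zero at the start; "wrist_torque": the same for the moment, N m; "grip_width": finger opening in m; "grasp_force": force on a finger pad.
Only numpy, scipy, OpenCV 4.12 (cv2) and the standard library are available. Lean on these libraries where they do the work, as an engineer would, in place of code of your own. Each camera call takes 0.05 s, during which the arm holds its last target. There are 200 camera calls.

TASK

Lift the narrow kiln shelf with the two short props standing on it and tip it so that both props slide off into the open wooden box. Then carry the empty shelf over the row of saucer stacks, without shifting any stack, and stop with it level and lined up lengthwise and centred above the four posts of the kiln deck, about a finger's breadth (15 mm) over their tops and not touching them. Finish while still holding the shelf there: do not set it down or let go.

Things in the scene. Friction and masses are not known exactly. Their poses are not given: they have to be found in the camera images.
- kiln_shelf: The kiln shelf: a loose, plain pale slab 200 (its x) x 64 (its y) x 14 mm (z), about 0.24 kg, lying flat on the bench. Origin: centre of its underside; z up. Both props stand on its -x half, the end nearer the robot at the start; its middle is free to be gripped across the 64 mm width from above. It has no rim; the props stay on it while it is carried level without jerks and slide off when the -x end is dipped by about 25 to 30 degrees.
- prop_a_center (a point): Centre of the first short kiln prop: a loose smooth cylinder 28 mm across, 22 mm tall, about 35 g, standing on the shelf about 50 mm from its middle towards the shelf's -x end.
- prop_b_center (a point): Centre of the second prop, same as the first, standing about 83 mm from the shelf's middle, at its -x end.
- prop_box: The fixed open wooden box for props on the robot's left: 180 x 180 mm outside, 60 mm high, walls 8 mm and floor 8 mm thick. Origin: centre of its underside on the bench; x and y along its sides. A three-armed kiln stilt already lies in it.
- kiln_deck: The fixed kiln deck on the robot's right, beyond the row of stacks: a slab 230 (its x) x 100 (its y) x 20 mm with four upright posts, 45 mm tall and up to 28 mm across, at x = +-80, y = +-18 mm. Origin: centre of its underside on the bench; z up. The shelf's length belongs along this x (either way round).
- deck_top (a point): Point midway between the four post tops, at their height: 65 mm above the deck's origin and the bench.
- row_1: Stack of saucers in the row between the shelf and the deck: loose, 94 mm across, 73 mm tall. Origin: centre of its underside.
- row_2: Stack of saucers in the row between the shelf and the deck: loose, 94 mm across, 100 mm tall. Origin: centre of its underside.
- row_3: Stack of saucers in the row between the shelf and the deck: loose, 94 mm across, 113 mm tall. Origin: centre of its underside.
- row_4: Stack of saucers in the row between the shelf and the deck: loose, 94 mm across, 60 mm tall. Origin: centre of its underside.
Mind the look-alikes: they are no part of the job. Leave any black or purple look-alike of the part that bears prop_a_center alone.

How it is judged:
By the outcome, as a careful person would: the job done as asked, in the order asked, and still so for the second after the job is handed in, while the arm keeps its last pose, push and grip.
It also fails if it takes over 51 s, if anything falls off the work surface, if the arm or the gripper's body presses on something with over 40 N, if the wrist force passes 120 N, or if a joint passes its speed limit or range.

## Working session

There is one attempt and no reset: what is moved stays moved. The work goes in short steps, Python scripts to look and compute and a shell command to move; the robot and the scene stay as the last step left them, time stands still between calls to the robot, and variables do not carry over. Pictures are saved under pics/ and viewed, at most 10 in all, crops included, and the job is handed in when it is done.

```bash
ls; mkdir -p pics; python3 - <<'E'
from cell import env, imaging
import cv2, numpy as np
o=env.get_obs(); print({k:np.round(v,3).tolist() for k,v in o.items()})
for n in("top","side"):
    c=imaging.get_calibration(n); print(n,c)
    im=imaging.read_camera(n); cv2.imwrite(f"pics/{n}0.png",im[:,:,::-1])
E
```

```text
pics
{'time_s': 0.0, 'qpos': [-71.613, 18.439, -4.017, 83.173, 1.294, 78.541, -3.258], 'joint_velocities': [-0.006, -0.044, 0.008, -0.047, -0.003, -0.043, -0.02], 'effort': [0.001, -49.129, -0.403, -31.252, -0.064, 0.044, 0.0], 'tool_pos': [0.196, 0.619, 0.24], 'tool_rot': [-179.893, 0.004, 162.426], 'force': [0.409, 0.023, -0.426], 'wrist_torque': [-0.011, 0.023, -0.031], 'grasp_force': 0.0, 'grip_width': 0.087}
top {'camera_matrix': array([[430.22700532,   0.        , 253.61326558],
       [  0.        , 430.22700532, 191.26318938],
       [  0.        ,   0.        ,   1.        ]]), 'k1': -0.07183442063164816, 'position': array([0.25596689, 0.04053598, 1.2794865 ]), 'attitude': array([ 12.56897105,   0.17095344, -91.21811096])}
side {'camera_matrix': array([[461.70246367,   0.        , 256.6338299 ],
       [  0.        , 461.70246367, 191.70941017],
       [  0.        ,   0.        ,   1.        ]]), 'k1': -0.09738451925121748, 'position': array([0.47764648, 0.94846851, 0.89338965]), 'attitude': array([  46.97080463,   -1.00151054, -176.69898616])}
```

View pics/top0.png

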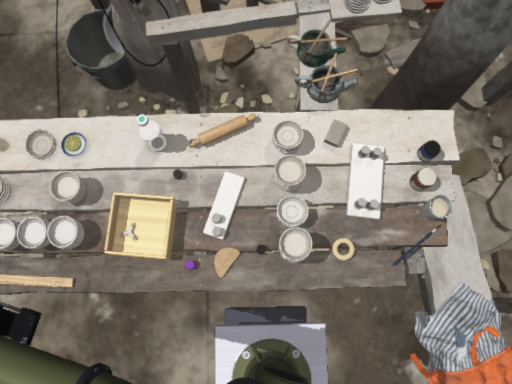

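View pics/side0.png

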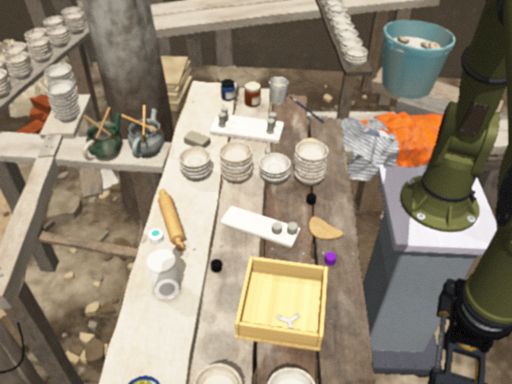

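The top view shows the shelf at about (224,206), with the props at (217,218) and (213,230). The box is at (140,226), the deck at (366,180), and the saucer row runs from (289,136) to (295,245). The side view agrees. Next I'll turn these pixels into world positions.

```bash
cat > h.py <<'E'
import numpy as np, cv2
from scipy.spatial.transform import Rotation as R
from cell import env, imaging
def cast(c,uv,z):
    uv=np.atleast_2d(np.float64(uv)); K=c["camera_matrix"]
    # same model as OpenCV's k1 only
    s=cv2.undistortPoints(uv[:,None],K,np.array([c["k1"],0,0,0.]))[:,0]
    d=R.from_euler('xyz',c["attitude"],degrees=True).apply(np.c_[s[:,0],-s[:,1],-np.ones(len(s))])
    p=c["position"]; return p+d*((z-p[2])/d[:,2])[:,None]
def rect(c,mask,z,seed):
    n,l,st,ce=cv2.connectedComponentsWithStats(mask.astype(np.uint8))
    m=(l==l[seed[1],seed[0]]).astype(np.uint8)
    cs=max(cv2.findContours(m,0,2)[0],key=cv2.contourArea)
    q=cast(c,cv2.convexHull(cs)[:,0],z)[:,:2].astype(np.float32)
    b=cv2.boxPoints(cv2.minAreaRect(q)); e=b[1]-b[0]; f=b[2]-b[1]
    L=e if np.hypot(*e)>np.hypot(*f) else f
    return b.mean(0), sorted([np.hypot(*e),np.hypot(*f)]), np.degrees(np.arctan2(L[1],L[0]))%180
E
python3 - <<'E'
from h import *
c=imaging.get_calibration("top"); im=cv2.imread("pics/top0.png"); h=cv2.cvtColor(im,cv2.COLOR_BGR2HSV)
for s in [(228,195),(366,180),(140,210),(170,210),(200,200)]: print(s,im[s[1],s[0]],h[s[1],s[0]])
w=(h[...,1]<35)&(h[...,2]>205)
print("shelf",rect(c,w,.014,(228,195))); print("deck",rect(c,w,.020,(366,180)))
y=(h[...,0]>10)&(h[...,0]<32)&(h[...,1]>60)&(h[...,2]>120)
print("box",rect(c,y,.06,(140,210)))
print("props",cast(c,[(218,217),(213.5,230)],.036))
print("posts",cast(c,[(364.5,152),(377,153),(361,203),(374,204)],.065))
print("rows",cast(c,[(288,134),(290,170),(293,209),(296,243)],.09))
E
```

```text
(228, 195) [237 241 243] [ 20   6 243]
(366, 180) [236 239 241] [ 18   5 241]
(140, 210) [179 229 244] [ 23  68 244]
(170, 210) [166 217 236] [ 22  76 236]
(200, 200) [164 175 185] [ 16  29 185]
shelf (array([0.50155723, 0.1289002 ], dtype=float32), [np.float32(0.063006386), np.float32(0.19872996)], np.float32(160.40724))
deck (array([ 0.62365127, -0.12326735], dtype=float32), [np.float32(0.34138006), np.float32(0.9532858)], np.float32(89.246864))
box (array([0.43501347, 0.36777508], dtype=float32), [np.float32(0.18488438), np.float32(0.1936017)], np.float32(83.96581))
props [[0.45839692 0.14414277 0.036     ]
 [0.42042889 0.15739688 0.036     ]]
posts [[ 0.63885304 -0.29298531  0.065     ]
 [ 0.63506011 -0.33019031  0.065     ]
 [ 0.48527744 -0.27066823  0.065     ]
 [ 0.4814733  -0.30830809  0.065     ]]
rows [[ 0.69048419 -0.06571713  0.09      ]
 [ 0.58131474 -0.06712228  0.09      ]
 [ 0.46774562 -0.07104562  0.09      ]
 [ 0.37221756 -0.07551047  0.09      ]]
```

```bash
python3 -m crank '[{"x":-0.013,"y":-0.011,"z":0.003,"turn":0},{"x":-0.044,"y":-0.037,"z":0.01,"turn":0.01},{"x":-0.085,"y":-0.07,"z":0.022,"turn":0.02},{"x":-0.13,"y":-0.108,"z":0.035,"turn":0.035},{"x":-0.175,"y":-0.146,"z":0.05,"turn":0.035},{"x":-0.22,"y":-0.184,"z":0.062,"turn":0.035},{"x":-0.265,"y":-0.222,"z":0.075,"turn":0.035},{"x":-0.31,"y":-0.26,"z":0.087,"turn":0.035},{"x":-0.355,"y":-0.298,"z":0.1,"turn":0.035},{"x":-0.395,"y":-0.332,"z":0.11,"turn":0.035},{"x":-0.428,"y":-0.36,"z":0.118,"turn":0.035},{"x":-0.444,"y":-0.375,"z":0.122,"turn":0.035}]' 0.087 30
python3 - <<'E'
from h import *
c=imaging.get_calibration("wrist"); im=imaging.read_camera("wrist"); cv2.imwrite("pics/w1.png",im[:,:,::-1]); print(c)
o=env.get_obs(); print(o['tool_pos'],o['tool_rot'],o['time_s'])
E
```

```text
time_s: 1.6
tool_pos: [0.5067, 0.1238, 0.119]
tool_rot: [-179.9, -0.0, 160.1]
force: [0.4, 0.5, 1.2]
grip_width: 0.0873
grasp_force: 0.0
{'camera_matrix': array([[304.5868398 ,   0.        , 257.43067589],
       [  0.        , 304.5868398 , 192.48504407],
       [  0.        ,   0.        ,   1.        ]]), 'k1': -0.03524273234665869, 'position': array([0.43909229, 0.14840802, 0.26195261]), 'attitude': array([-15.13720463,   0.09584609,  70.07626647])}
[0.50751431 0.12142799 0.1186828 ] [-1.79853488e+02  4.96879237e-02  1.60017186e+02] 1.65
```

View pics/w1.png

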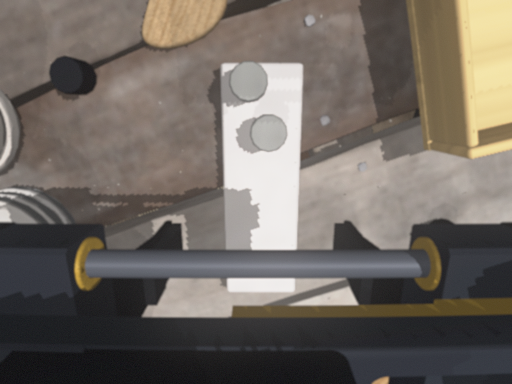

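The wrist view shows the shelf with corners at (221,63), (302,64), (295,291) and (227,291), centred between the fingers.

```bash
python3 - <<'E'
from h import *
c={'camera_matrix': np.array([[304.5868398,0,257.43067589],[0,304.5868398,192.48504407],[0,0,1]]),'k1':-0.03524273,'position':np.array([0.43909229,0.14840802,0.26195261]),'attitude':np.array([-15.13720463,0.09584609,70.07626647])}
q=cast(c,[(221,63),(302,64),(295,291),(227,291)],.014)[:,:2]; print(q,q.mean(0)); a=q[2]+q[3]-q[0]-q[1]; print(np.degrees(np.arctan2(a[1],a[0])),np.hypot(*a)/2)
print(cast(c,[(408,0),(427,147),(469,157)],.06))
o=env.get_obs(); d=q.mean(0)-o['tool_pos'][:2]; y=np.radians(o['tool_rot'][2]); print(d@[np.cos(y),np.sin(y)], d@[np.sin(y),-np.cos(y)])
E
```

```text
[[0.39657237 0.13388054]
 [0.41825547 0.19162659]
 [0.60294992 0.12567043]
 [0.58148331 0.06630138]] [0.49981526 0.12936974]
-19.86436188651163 0.19649416555924099
[[0.40883422 0.25483984 0.06      ]
 [0.49928872 0.24658268 0.06      ]
 [0.51568994 0.27263538 0.06      ]]
0.009949521538295116 0.004832560562597235
```

```bash
python3 -m crank '[{"x":0.006,"y":0.005,"z":0.025},{"x":0.006,"y":0.005,"z":0.06},{"x":0.006,"y":0.005,"z":0.085},{"x":0.006,"y":0.005,"z":0.097},{"x":0.006,"y":0.005,"z":0.097}]' 0.087 30
python3 -m crank '[{"z":0},{"z":0},{"z":0},{"z":0},{"z":0}]' 0.04 40
python3 - <<'E'
from h import *
c=imaging.get_calibration("top")
q=cast(c,[(114,194),(175,197),(169.5,258),(107.5,254)],.06)[:,:2]; print(q,q.mean(0),np.linalg.norm(np.diff(q,axis=0),axis=1))
E
```

```text
[[0.52863135 0.44689151]
 [0.51581767 0.26700779]
 [0.3402376  0.2797207 ]
 [0.35427959 0.45759703]] [0.43474155 0.36280426] [0.18033952 0.17603971 0.17842972]invalid input
invalid input
```

The row checker rejected both calls, probably because every key is required. Box corners fit 180 mm, with the centre at (0.435, 0.363).

```bash
python3 -m crank '[{"x":0.006,"y":0.005,"z":0.025,"turn":0},{"x":0.006,"y":0.005,"z":0.06,"turn":0},{"x":0.006,"y":0.005,"z":0.085,"turn":0},{"x":0.006,"y":0.005,"z":0.097,"turn":0},{"x":0.006,"y":0.005,"z":0.097,"turn":0}]' 0.087 30 &&
python3 -m crank '[{"x":0,"y":0,"z":0,"turn":0},{"x":0,"y":0,"z":0,"turn":0},{"x":0,"y":0,"z":0,"turn":0},{"x":0,"y":0,"z":0,"turn":0},{"x":0,"y":0,"z":0,"turn":0}]' 0.04 40
```

```text
time_s: 2.28
tool_pos: [0.5017, 0.1346, 0.0222]
tool_rot: [-180.0, -0.1, 160.4]
force: [-0.6, 0.0, 0.7]
grip_width: 0.0866
grasp_force: 0.0
time_s: 2.9
tool_pos: [0.5026, 0.1339, 0.0231]
tool_rot: [-180.0, 0.0, 160.4]
force: [-2.5, -4.4, 6.6]
grip_width: 0.0634
grasp_force: 40.0
```

```bash
python3 -m crank '[{"x":0,"y":0,"z":-0.004,"turn":0},{"x":0,"y":0,"z":-0.013,"turn":0},{"x":0,"y":0,"z":-0.026,"turn":0},{"x":0,"y":0,"z":-0.042,"turn":0},{"x":0,"y":0,"z":-0.059,"turn":0},{"x":0,"y":0,"z":-0.076,"turn":0},{"x":0,"y":0,"z":-0.09,"turn":0},{"x":0,"y":0,"z":-0.1,"turn":0},{"x":0,"y":0,"z":-0.107,"turn":0},{"x":0,"y":0,"z":-0.11,"turn":0}]' 0.04 40
python3 - <<'E'
from h import *
a=imaging.read_camera("side"); b=imaging.read_camera("wrist")
cv2.imwrite("pics/l1.png",np.hstack([cv2.resize(a[130:330,130:430],(450,300)),cv2.resize(b,(350,300))])[:,:,::-1])
o=env.get_obs(); print(o['wrist_torque'],o['force'])
E
```

```text
time_s: 4.15
tool_pos: [0.5024, 0.1348, 0.1328]
tool_rot: [180.0, 0.0, 160.4]
force: [0.9, 0.2, -3.9]
grip_width: 0.0633
grasp_force: 40.0
[-0.0639347  -0.02399888 -0.03178547] [-0.63810344  0.967933   -3.59469077]
```

View pics/l1.png

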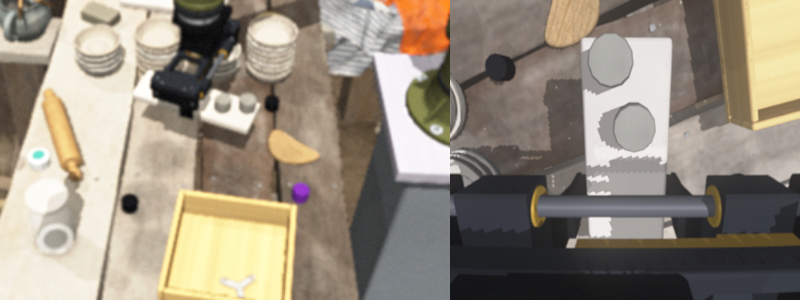

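The shelf is lifted level with both props still on it. Next I'll move it over the box.

```bash
python3 -m crank '[{"x":0.002,"y":0.005,"z":0,"turn":0},{"x":0.007,"y":0.017,"z":0,"turn":0},{"x":0.014,"y":0.035,"z":0,"turn":0},{"x":0.023,"y":0.057,"z":0,"turn":0},{"x":0.033,"y":0.082,"z":0,"turn":0},{"x":0.043,"y":0.108,"z":0,"turn":0},{"x":0.053,"y":0.134,"z":0,"turn":0},{"x":0.062,"y":0.156,"z":0.004,"turn":0},{"x":0.069,"y":0.174,"z":0.012,"turn":0},{"x":0.074,"y":0.187,"z":0.02,"turn":0},{"x":0.077,"y":0.194,"z":0.027,"turn":0},{"x":0.078,"y":0.196,"z":0.031,"turn":0}]' 0.04 40
python3 -m crank '[{"x":0,"y":0,"z":0,"turn":0},{"x":0,"y":0,"z":0,"turn":0}]' 0.04 12
python3 - <<'E'
from h import *
a=imaging.read_camera("side"); b=imaging.read_camera("wrist")
cv2.imwrite("pics/l2.png",np.hstack([cv2.resize(a[130:330,130:430],(450,300)),cv2.resize(b,(350,300))])[:,:,::-1])
o=env.get_obs(); print(o['wrist_torque'],o['force'],o['tool_pos'],o['grasp_force'])
E
```

```text
time_s: 5.75
tool_pos: [0.4944, 0.3453, 0.1007]
tool_rot: [-179.9, -0.0, 160.4]
force: [-0.0, -0.1, -3.8]
grip_width: 0.0632
grasp_force: 40.0
time_s: 6.0
tool_pos: [0.4951, 0.3449, 0.1019]
tool_rot: [180.0, 0.0, 160.3]
force: [-0.5, 0.4, -3.9]
grip_width: 0.0637
grasp_force: 12.0
[-0.01040713 -0.01707821 -0.00623017] [ 0.34280592  0.57035246 -3.29102289] [0.49504897 0.34517603 0.10206687] 11.998515576124191
```

View pics/l2.png

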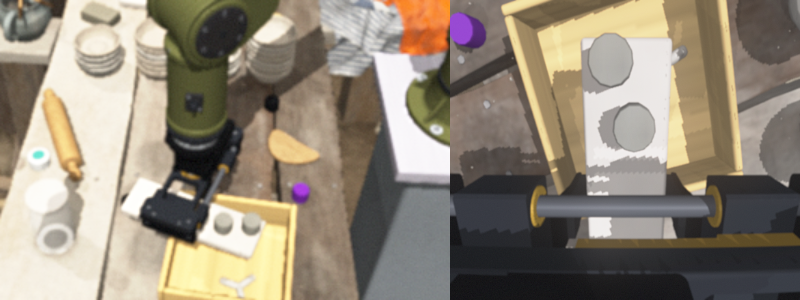

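Still level at 12 N, with the props over the box. I'll ease the grip in steps so the shelf pivots under the weight of the props.

```bash
cat > t.py <<'E'
from h import *
o=env.get_obs(); b=imaging.read_camera("wrist"); import sys
h=cv2.cvtColor(b,cv2.COLOR_RGB2HSV); m=((h[...,1]<25)&(h[...,2]>195))[:240,150:310].astype(np.uint8)
n,l,st,_=cv2.connectedComponentsWithStats(m); i=1+st[1:,4].argmax(); print("white bbox x,y,w,h,area",st[i],"z",o['tool_pos'][2].round(4),"F",o['force'].round(1),"t",o['time_s'])
cv2.imwrite(f"pics/{sys.argv[1]}.png",b[:,:,::-1])
E
python3 t.py t0
python3 -m crank '[{"x":0,"y":0,"z":0,"turn":0},{"x":0,"y":0,"z":0,"turn":0}]' 0.04 7|tail -2
python3 t.py t1
python3 -m crank '[{"x":0,"y":0,"z":0,"turn":0},{"x":0,"y":0,"z":0,"turn":0}]' 0.04 5|tail -2
python3 t.py t2
```

```text
white bbox x,y,w,h,area [  46   49  114  165 9197] z 0.1021 F [ 0.3  0.6 -3.3] t 6.1
grip_width: 0.0639
grasp_force: 7.0
white bbox x,y,w,h,area [  46   49  114  165 9104] z 0.1017 F [ 0.2  0.1 -4.3] t 6.4
grip_width: 0.0639
grasp_force: 5.0
white bbox x,y,w,h,area [  52   60  108  153 8771] z 0.1016 F [ 0.3  0.9 -4.1] t 6.7
```

It started to dip at 5 N. I'll hold that.

```bash

python3 -m crank '[{"x":0,"y":0,"z":0,"turn":0},{"x":0,"y":0,"z":0,"turn":0}]' 0.04 5|tail -1
python3 t.py t3
python3 -m crank '[{"x":0,"y":0,"z":0,"turn":0},{"x":0,"y":0,"z":0,"turn":0}]' 0.04 5|tail -1
python3 t.py t4
```

```text
grasp_force: 5.0
white bbox x,y,w,h,area [  54   60  106  151 9681] z 0.1017 F [ 0.1 -0.5 -2.8] t 7.0
grasp_force: 5.0
white bbox x,y,w,h,area [   54    60   106   151 12112] z 0.1017 F [-0.3  0.9 -3. ] t 7.3
```

View pics/t4.png

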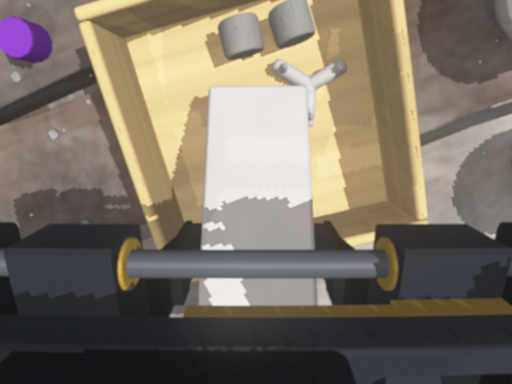

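Both props are in the box, at (240,35) and (290,20). I'll firm up the grip, lift clear, go back to the shelf's old spot and press it flat on the bench to level it in the jaws.

```bash

python3 -m crank '[{"x":0,"y":0,"z":0,"turn":0},{"x":0,"y":0,"z":-0.01,"turn":0},{"x":0,"y":0,"z":-0.035,"turn":0},{"x":0,"y":0,"z":-0.07,"turn":0},{"x":0,"y":0,"z":-0.095,"turn":0},{"x":-0.004,"y":-0.01,"z":-0.1,"turn":0},{"x":-0.016,"y":-0.04,"z":-0.1,"turn":0},{"x":-0.034,"y":-0.085,"z":-0.1,"turn":0},{"x":-0.052,"y":-0.13,"z":-0.1,"turn":0},{"x":-0.067,"y":-0.168,"z":-0.09,"turn":0},{"x":-0.076,"y":-0.19,"z":-0.07,"turn":0},{"x":-0.078,"y":-0.196,"z":-0.04,"turn":0}]' 0.04 25
python3 -m crank '[{"x":0,"y":0,"z":0.02,"turn":0},{"x":0,"y":0,"z":0.045,"turn":0},{"x":0,"y":0,"z":0.06,"turn":0},{"x":0,"y":0,"z":0.07,"turn":0},{"x":0,"y":0,"z":0.07,"turn":0}]' 0.04 25
python3 t.py r1
```

```text
time_s: 8.85
tool_pos: [0.5026, 0.1314, 0.1411]
tool_rot: [180.0, 0.1, 160.2]
force: [0.2, 0.2, -3.0]
grip_width: 0.0638
grasp_force: 25.0
time_s: 9.48
tool_pos: [0.5022, 0.1345, 0.0714]
tool_rot: [-180.0, -0.0, 160.4]
force: [-0.4, -0.5, -2.2]
grip_width: 0.0639
grasp_force: 25.0
white bbox x,y,w,h,area [   54    81   106   131 12346] z 0.0714 F [-0.4 -0.5 -2.2] t 9.475
```

```bash

python3 -m crank '[{"x":0,"y":0,"z":0.008,"turn":0},{"x":0,"y":0,"z":0.016,"turn":0},{"x":0,"y":0,"z":0.024,"turn":0},{"x":0,"y":0,"z":0.032,"turn":0},{"x":0,"y":0,"z":0.039,"turn":0},{"x":0,"y":0,"z":0.045,"turn":0},{"x":0,"y":0,"z":0.049,"turn":0},{"x":0,"y":0,"z":0.049,"turn":0}]' 0.04 7
python3 t.py r2
python3 -m crank '[{"x":0,"y":0,"z":0,"turn":0},{"x":0,"y":0,"z":0,"turn":0},{"x":0,"y":0,"z":0,"turn":0}]' 0.07 7
python3 -m crank '[{"x":0,"y":0,"z":0,"turn":0},{"x":0,"y":0,"z":0,"turn":0},{"x":0,"y":0,"z":0,"turn":0},{"x":0,"y":0,"z":0,"turn":0}]' 0.04 45
python3 t.py r3
```

```text
time_s: 10.52
tool_pos: [0.5031, 0.1345, 0.0232]
tool_rot: [180.0, 0.1, 160.4]
force: [-0.6, -1.7, 3.9]
grip_width: 0.0638
grasp_force: 7.0
white bbox x,y,w,h,area [   42    45   118   169 18190] z 0.0232 F [-0.6 -1.7  3.9] t 10.525
time_s: 10.95
tool_pos: [0.5023, 0.135, 0.0225]
tool_rot: [180.0, -0.0, 160.4]
force: [-0.5, -0.1, -0.5]
grip_width: 0.0701
grasp_force: 0.0
time_s: 11.45
tool_pos: [0.5023, 0.1349, 0.0225]
tool_rot: [180.0, -0.0, 160.4]
force: [0.9, -0.6, -1.1]
grip_width: 0.0636
grasp_force: 45.0
white bbox x,y,w,h,area [   42    47   118   167 18169] z 0.0225 F [ 0.9 -0.6 -1.1] t 11.45
```

View pics/r3.png

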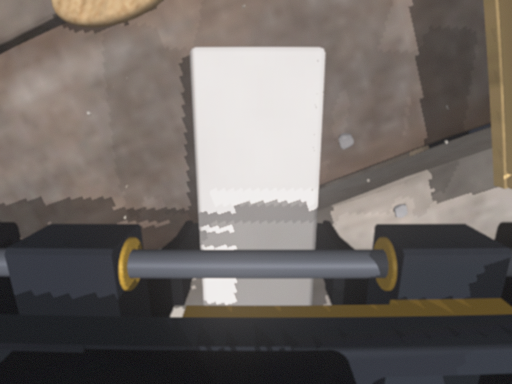

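Flat and regripped at 45 N. Next I'll get the grip offset and take a zoomed look at the deck posts.

```bash
python3 - <<'E'
from h import *
c=imaging.get_calibration("wrist"); o=env.get_obs(); q=cast(c,[(192,48),(324,48)],.014)[:,:2]
y=np.radians(o['tool_rot'][2]); d=q.mean(0)-o['tool_pos'][:2]; e=q[1]-q[0]
print(q,"end mid in tool",d@[np.cos(y),np.sin(y)],d@[np.sin(y),-np.cos(y)],"width",np.hypot(*e),"axis",np.degrees(np.arctan2(e[1],e[0]))-90)
a=cv2.imread("pics/top0.png")[135:225,335:395]; b=cv2.imread("pics/side0.png")[95:155,195:295]
cv2.imwrite("pics/z.png",np.hstack([cv2.resize(a,(390,585),interpolation=2),cv2.resize(cv2.resize(b,(400,240),interpolation=2),(400,240)) if 0 else cv2.copyMakeBorder(cv2.resize(b,(400,240),interpolation=2),0,345,0,0,0)]))
E
```

```text
[[0.39805383 0.14000947]
 [0.41849286 0.19727884]] end mid in tool 0.0999373169366596 0.00028821644859119907 width 0.060807356357223584 axis -19.64111182682535
```

View pics/z.png

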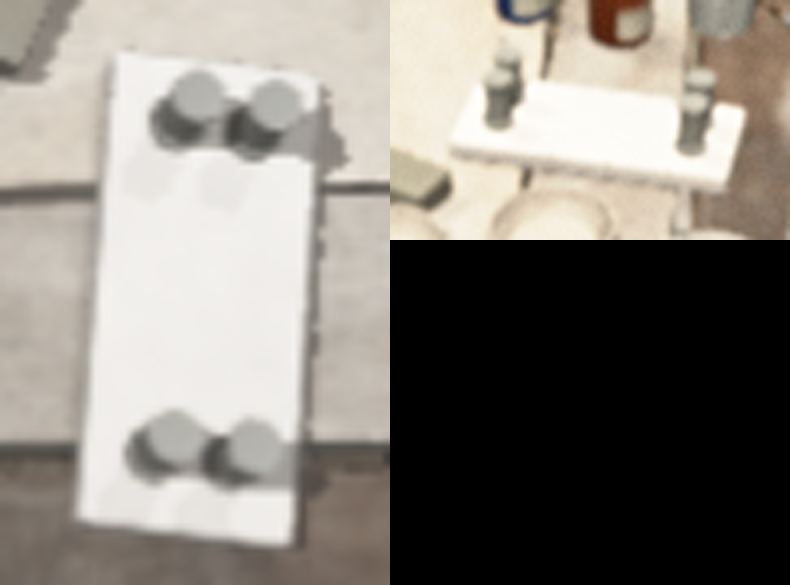

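The crop shows the post tops at crop pixels (198,97), (275,105), (174,437) and (253,447), and the slab corners at (115,52), (323,75), (293,546) and (77,522).

```bash
python3 - <<'E'
from h import *
c=imaging.get_calibration("top"); f=lambda P:(np.array(P)+.5)/6.5-.5+[335,135]
for P,z in(([(198,97),(275,105),(253,447),(174,437)],.065),([(115,52),(323,75),(293,546),(77,522)],.02)):
    q=cast(c,f(P),z)[:,:2]; a=q[0]+q[1]-q[2]-q[3]; b=q[0]+q[3]-q[1]-q[2]
    print(q.mean(0),np.hypot(*a)/2,np.hypot(*b)/2,np.degrees(np.arctan2(a[1],a[0])),np.degrees(np.arctan2(b[1],b[0]))-90)
E
```

```text
[ 0.56522088 -0.30115894] 0.15997658692216088 0.03549043109332785 -8.401627636777441 -7.940367205290144
[ 0.56484035 -0.302225  ] 0.22799634570841065 0.09975277568922121 -8.548477581218684 -7.703721334805024
```

```bash

python3 -m crank '[{"x":0,"y":0,"z":-0.004,"turn":0},{"x":0,"y":0,"z":-0.014,"turn":0},{"x":0,"y":0,"z":-0.03,"turn":0},{"x":0,"y":0,"z":-0.052,"turn":0},{"x":0,"y":0,"z":-0.076,"turn":0},{"x":0,"y":0,"z":-0.1,"turn":0},{"x":0,"y":0,"z":-0.124,"turn":0},{"x":0,"y":0,"z":-0.144,"turn":0},{"x":0,"y":0,"z":-0.158,"turn":0},{"x":0,"y":0,"z":-0.165,"turn":0},{"x":0,"y":0,"z":-0.168,"turn":0}]' 0.04 45 
python3 t.py m1
python3 -m crank '[{"x":-0.004,"y":-0.008,"z":0,"turn":0},{"x":-0.014,"y":-0.027,"z":0,"turn":-0.02},{"x":-0.03,"y":-0.057,"z":0,"turn":-0.04},{"x":-0.05,"y":-0.095,"z":0,"turn":-0.07},{"x":-0.073,"y":-0.138,"z":0,"turn":-0.1},{"x":-0.097,"y":-0.184,"z":0,"turn":-0.13},{"x":-0.121,"y":-0.23,"z":0,"turn":-0.16},{"x":-0.145,"y":-0.275,"z":0,"turn":-0.18},{"x":-0.167,"y":-0.317,"z":0,"turn":-0.19},{"x":-0.186,"y":-0.353,"z":0,"turn":-0.197},{"x":-0.199,"y":-0.378,"z":0,"turn":-0.197},{"x":-0.2055,"y":-0.39,"z":0,"turn":-0.197}]' 0.04 45
python3 -m crank '[{"x":0,"y":0,"z":0,"turn":0},{"x":0,"y":0,"z":0,"turn":0},{"x":0,"y":0,"z":0,"turn":0}]' 0.04 45
python3 t.py m2
python3 - <<'E'
from h import *
a=imaging.read_camera("side"); b=cv2.imread("pics/m2.png")[:,:,::-1]
cv2.imwrite("pics/m2b.png",np.hstack([cv2.resize(a[60:260,130:330],(400,400)),cv2.resize(b,(400,300))[:, :] if 0 else cv2.copyMakeBorder(cv2.resize(b,(400,300)),0,100,0,0,0)])[:,:,::-1])
E
```

```text
time_s: 12.88
tool_pos: [0.5022, 0.1348, 0.1907]
tool_rot: [-180.0, -0.0, 160.4]
force: [0.5, 0.1, -3.5]
grip_width: 0.0638
grasp_force: 45.0
white bbox x,y,w,h,area [   42    47   118   167 18069] z 0.1907 F [ 0.5  0.1 -3.5] t 12.875
time_s: 14.42
tool_pos: [0.564, -0.304, 0.1897]
tool_rot: [-179.9, -0.1, 171.5]
force: [-0.6, 0.6, -2.7]
grip_width: 0.0633
grasp_force: 45.0
time_s: 14.8
tool_pos: [0.5657, -0.2998, 0.1905]
tool_rot: [179.9, 0.0, 171.8]
force: [0.1, 0.5, -3.4]
grip_width: 0.0632
grasp_force: 45.0
white bbox x,y,w,h,area [   42    47   118   151 16171] z 0.1905 F [ 0.1  0.5 -3.4] t 14.8
```

View pics/m2b.png

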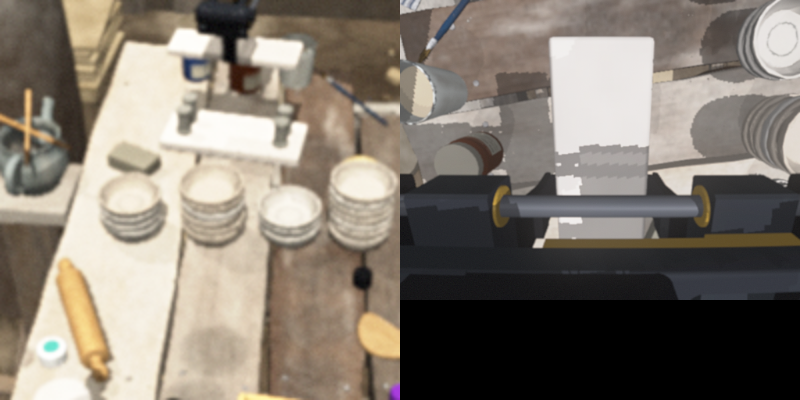

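The shelf is level (its end is at row 47, as it was on the bench), the stacks are undisturbed, and it's lined up above the posts. I'll lower it to 15 mm above them.

```bash

python3 -m crank '[{"x":0,"y":-0.0015,"z":0.006,"turn":0},{"x":0,"y":-0.0015,"z":0.02,"turn":0},{"x":0,"y":-0.0015,"z":0.04,"turn":0},{"x":0,"y":-0.0015,"z":0.058,"turn":0},{"x":0,"y":-0.0015,"z":0.072,"turn":0},{"x":0,"y":-0.0015,"z":0.082,"turn":0},{"x":0,"y":-0.0015,"z":0.088,"turn":0},{"x":0,"y":-0.0015,"z":0.088,"turn":0},{"x":0,"y":-0.0015,"z":0.088,"turn":0},{"x":0,"y":-0.0015,"z":0.088,"turn":0},{"x":0,"y":-0.0015,"z":0.088,"turn":0}]' 0.04 45 
python3 t.py f
python3 - <<'E'
from h import *
a=imaging.read_camera("side"); b=imaging.read_camera("top")
cv2.imwrite("pics/f2.png",np.hstack([cv2.resize(a[80:200,180:310],(433,400),interpolation=2),cv2.resize(b[110:260,255:395],(360,386),interpolation=2) if 0 else cv2.resize(b[120:270,250:387],(365,400),interpolation=2)])[:,:,::-1])
E
```

```text
time_s: 16.27
tool_pos: [0.5653, -0.303, 0.1029]
tool_rot: [180.0, 0.0, 171.7]
force: [0.7, 0.3, -2.8]
grip_width: 0.0636
grasp_force: 45.0
white bbox x,y,w,h,area [   42    47   118   151 16227] z 0.1029 F [ 0.7  0.3 -2.8] t 16.275
```

View pics/f2.png

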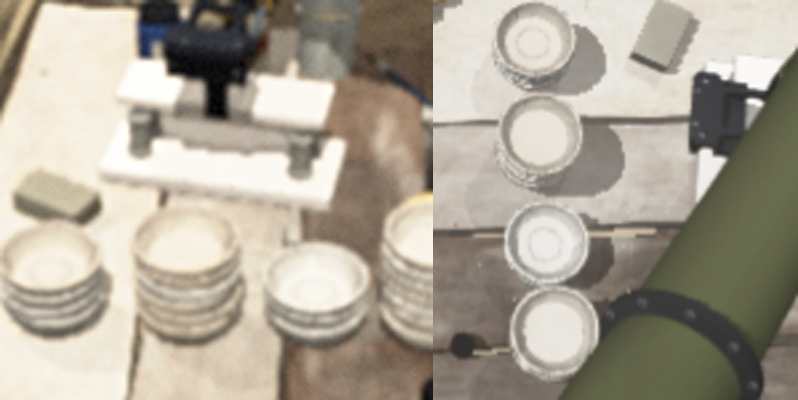

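```bash
python3 - <<'E'
from h import *
c=imaging.get_calibration("side"); f=lambda P:(np.array(P)+.5)/3.333-.5+[180,80]
q=cast(c,f([(131,62),(117,101),(324,129),(336,83)]),.094)[:,:2]; print(q,q.mean(0))
p=cast(c,f([(141,112),(302,139)]),.065)[:,:2]; print("front posts",p,p.mean(0))
E
```

```text
[[ 0.6608391  -0.34260242]
 [ 0.66573605 -0.27271478]
 [ 0.47005294 -0.24187193]
 [ 0.46047914 -0.32145295]] [ 0.56427681 -0.29466052]
front posts [[ 0.64702662 -0.29963682]
 [ 0.49015456 -0.26644693]] [ 0.56859059 -0.28304188]
```

```bash
python3 -c "
from cell import env
print(env.sign_off())"
```

```text
the job is handed in; nothing more can be done
None
```

I've handed the job in at about 16 s: both props are in the box, no stack looked shifted in the last pictures, and the shelf is held level and centred (within a few mm) about 15 mm above the deck posts; I set it on the bench and regripped it once along the way to level it.

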